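Hold the plotter pen at setting height

ROBOT

A 7-joint arm with a two-finger parallel gripper is mounted at the origin on the work surface. World frame = base frame: x ahead of the robot, y to its left, z up, the work surface at z = 0. Lengths are in mm, angles in rad, forces in N, time in s.
With the tool pointing down it reaches from about 350 to 900 mm from the base axis. Payload 7.2 kg.
Tool frame: the origin (TCP) lies at the very end of the fingers, on their centre line; the grasp point (between the pads) lies 19 mm behind it; z points along the fingers, y is the line along which they close (so a half turn about z gives the same grasp; the last joint's range is limited). The gripper opens to 85 mm and grips with 20 to 120 N. Pads are 22 mm wide; open, the fingers measure 114 mm over their backs; the gripper's body (76 mm by 85 mm) begins 54 mm behind the grasp point. The pads swing forward as they close: fully open they stand 13 mm farther back than shut.
Start: joints at [-1.255, 0.411, -0.013, 1.596, 0.006, 1.134, -0.082], TCP at [234.039, 579.53, 231.297] pointing down, gripper open.
Joint ranges: [-2.95, 2.95], [-0.29, 1.99], [-1.47, 1.44], [0.14, 2.54], [-1.03, 4.17], [0.13, 1.85], [-2.86, 2.86]. Speed limits (rad/s): [2.39, 2.39, 3.01, 3.01, 3.14, 3.14, 3.14].

INTERFACE

Orientations are given as a rotation vector (axis times angle).
In Python, from plant import get_state, capture, hand_in gives the robot as it stands. The module is installed in compiled form; this text tells all that it offers.
- The arm moves only by the tool arm_command, never from a script. Its argument "series" is a list of rows, each a list of 4 numbers: the shift along the tool's x, y, z in mm, then the turn about the tool's z in degrees. A call has 1 to 8 rows; each row shifts and turns the commanded pose from where the row before left it, along the tool's axes as they then stand; what a row does not reach is not made up. A row lasts 1/10 s, in which the tool goes at most 50 mm and 8.59 degrees, less where a joint would pass 70% of its speed; a pose out of reach is approached as far as the arm can. A call is refused whole if a number of a shift passes 50 or a number of a turn 8.59, either way. A call with a gripper value outside its range is refused whole. "gripper" is the opening, from -1 (shut) to 1 (fully open), so that 0 is half open, set as the call begins (left out, the last holds). The fingers move at their own pace and stop on an object; "squeeze" is the grip in N (left out, the last holds). Time passes only in rows, so rows that do not move let the fingers close. It gives the time, the measured TCP pose, the force and the opening at its end, in the units of the state.
- get_state(): the state, without advancing time (a new reading comes with each control period).
- capture(name): name is "scene" or "top" or "wrist"; returns a dict with "pixels" (480x640x3 uint8, red, green, blue), "depth" (480x640 float32, mm along the optical axis (not along the pixel's ray), 0 where there is no reading), "K" (3x3 intrinsics, pixels), "position" and "orientation" of the camera in the world. Camera axes: x right, y down, z forward; pixel columns grow to the right and rows downward; lengths in mm; the calibration is good to about 2 mm. A picture is of the moment at which its call begins.
- hand_in(): hands the job in, once; it reports no verdict.
The state is a dict: "time": time; "q": joint angles; "dq": joint speeds; "joint_efforts": joint torques, N m; "tool_pos": TCP position; "orientation": TCP orientation; "ft_force": force on the tool from outside, world axes, zero at the start; "wrist_torque": the same for the moment, N m; "opening": finger opening in mm.
Only numpy, scipy, OpenCV 4.12 (cv2) and the standard library are available. Lean on these libraries where they do the work, as an engineer would, in place of code of your own. Each camera call takes 0.05 s, during which the arm holds its last target. There are 200 camera calls.

TASK

The motors of the pen plotter are off and the clamp screw of its pen holder is slack. Slide the carriage along the bridge until the pen is over the cross marked in the middle of the plywood tag, and draw the pen straight up in its holder, without forcing it sideways and without pulling it out, until the 20 mm setting block would just slip between nib and plywood. Finish while still holding the pen there, steady, so that I can slip the block under and tighten the screw; leave the block, the pen cap and the plywood gear where they are.

Things in the scene. Friction and masses are not known exactly. Their poses are not given: they have to be found in the camera images.
- plotter: Fixed desktop pen plotter. Origin: on the table under the middle of the pen's line of travel; y along the bridge, x towards the open bed, z up. Grey bed 330 (x) by 440 (y) mm, top at 20 mm. Bridge: fixed beam along y at x = -60 to -40 mm, 66 to 106 mm above the table; end plates at y = +-205 mm, 126 mm high; motor behind its +y end, top at 107 mm.
- carriage: Carriage with blue pen holder. Origin: on the bore's axis at the holder's underside, 62 mm above the table; axes as the plotter's. It slides along the plotter's y only, and starts towards the +y end (y = 75 to 130 mm); it can go 245 mm to -y from there; 1 to 2 N move it slowly, and it stays where left. Behind the holder a dark plate, 60 mm in y, at x = -38 to -32 mm, from 9 mm below to 55 mm above the origin.
- holder_top (a point): Centre of the bore's upper mouth. The holder is a block 40 (x) by 44 (y) by 34 (z) mm, its top 96 mm above the table, with an upright through bore 16.2 mm wide. A brass screw sticks out of it 36 mm from the bore's axis towards +x, at mid height.
- pen: Orange marker standing loose and upright in the bore, 140 mm long, about 35 g. Origin: the point of the nib at the bottom; z up the pen. Barrel 15 mm in diameter from 20 to 140 mm above the nib. At the start the nib is 29 mm above the table. Let go, it drops back. It leaves the bore when raised about 47 mm.
- stop_ring (a point): Centre of the underside of the pen's black stop ring: 22 mm in diameter, 6 mm high, fixed on the pen 67 mm above the nib. At the start it rests on the holder's top. The 67 mm of barrel above the ring are free to grip.
- tag: Plywood tag 100 (x) by 80 (y) by 6 mm, taped flat on the bed, unmovable. Origin: centre of its underside, 20 mm above the table.
- mark (a point): Middle of the burnt cross in a 23 mm circle on the tag's top face (26 mm above the table), under the pen's line of travel to within 4 mm.
- setting_block: Loose aluminium block 30 by 45 by 20 mm (high), lying on the bed clear of the pen. Origin: centre of its underside. Leave alone.
- pen_cap: Loose orange pen cap standing on the table, 19 mm in diameter, 42 mm high. Origin: centre of its underside. Leave alone.
- gear: Loose laser-cut plywood gear lying on the table, 73 mm across, 5 mm thick. Origin: centre of its underside. Leave alone.

How it is judged:
By the outcome, as a careful person would: the job done as asked, in the order asked, and still so for the second after the job is handed in, while the arm keeps its last pose, push and grip.
It also fails if it takes over 43 s, if anything falls off the work surface, if the arm or the gripper's body presses on something with over 40 N, if the wrist force passes 120 N, or if a joint passes its speed limit or range.

## Working session

There is one attempt and no reset: what is moved stays moved. The work goes in short steps, Python scripts to look and compute and a tool call to move; the robot and the scene stay as the last step left them, time stands still between calls to the robot, and variables do not carry over. Pictures are saved under pics/ and viewed, on a budget of 10 in all, crops included, one or two more only if the job needs it, and the job is handed in when it is done.

Besides the shell and the picture viewer there is one more tool, called after "Call:" as name(argument=value, ...) on one line, values as JSON. arm_command: Moves the arm, as the interface text tells. Its arguments: {"type":"object","properties":{"series":{"type":"array"},"gripper":{"type":"number"},"squeeze":{"type":"number"}},"required":["series"]}

```bash
mkdir -p pics; cat > h.py <<'E'
import numpy as np, cv2
from scipy.spatial.transform import Rotation as R
from plant import get_state, capture
def rot(c):
    o=np.array(c["orientation"],float)
    return o if o.shape==(3,3) else R.from_rotvec(o).as_matrix()
def grab(n,f=None):
    c=capture(n); np.savez(f"{f or n}.npz",**c)
    if f: cv2.imwrite(f"pics/{f}.png",c["pixels"][:,:,::-1])
    return c
def cloud(c):
    K=np.array(c["K"]);d=c["depth"];v,u=np.mgrid[:480,:640]
    P=np.stack([(u-K[0,2])/K[0,0]*d,(v-K[1,2])/K[1,1]*d,d],-1)
    return P@rot(c).T+np.array(c["position"])
def ray(c,u,v,z):
    K=np.array(c["K"]);r=rot(c)@np.array([(u-K[0,2])/K[0,0],(v-K[1,2])/K[1,1],1]);p=np.array(c["position"])
    return p+r*(z-p[2])/r[2]
def proj(c,X):
    K=np.array(c["K"]);q=K@(rot(c).T@(np.array(X)-np.array(c["position"])));return q[:2]/q[2]
E
python3 - <<'E'
from h import *
a=grab("scene","s1");b=grab("top","t1")
for c in(a,b):print(c["position"],c["orientation"],c["K"])
print(get_state())
E
```

```text
[1136.59447293  513.73725799  902.80477217] [-1.12683912 -2.43069299  0.96850338] [[581.54248077   0.         311.38973112]
 [  0.         581.54248077 246.18690967]
 [  0.           0.           1.        ]]
[ 412.62009      15.32806614 1204.74225609] [-2.18038978  2.14300796 -0.16353931] [[478.37206769   0.         319.38359928]
 [  0.         478.37206769 237.10633891]
 [  0.           0.           1.        ]]
{'time': 0.1, 'q': array([-1.25521772,  0.41180738, -0.01271293,  1.59693377,  0.0055937 ,
        1.13430491, -0.08219143]), 'dq': array([-0.00045388, -0.00064707,  0.00098725, -0.00036842, -0.00065265,
       -0.00258885,  0.00053317]), 'joint_efforts': array([ 3.13848403e-03, -6.01831198e+01,  6.84669558e-01, -3.00088227e+01,
        1.40917997e-02,  6.51443173e-03, -1.42760931e-05]), 'tool_pos': array([233.88648539, 579.12054674, 230.55584594]), 'orientation': array([-5.99063738e-01, -3.08376494e+00,  2.20953750e-03]), 'ft_force': array([ 0.34723417,  0.25943422, -0.06361963]), 'wrist_torque': array([-0.03128674,  0.02707791, -0.02649409]), 'opening': 85.33069632194636}
```

View pics/s1.png

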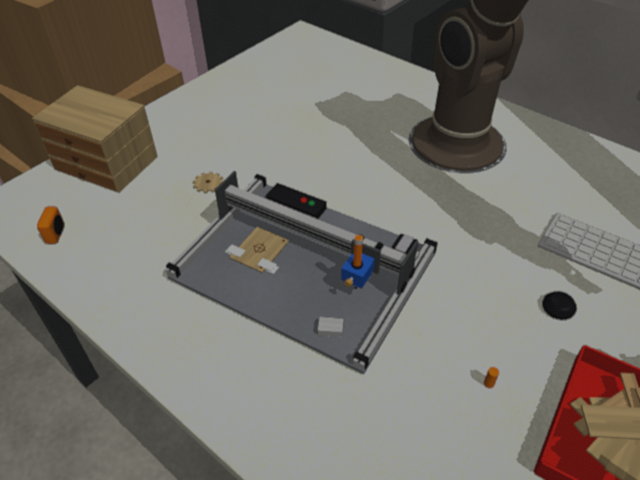

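View pics/t1.png

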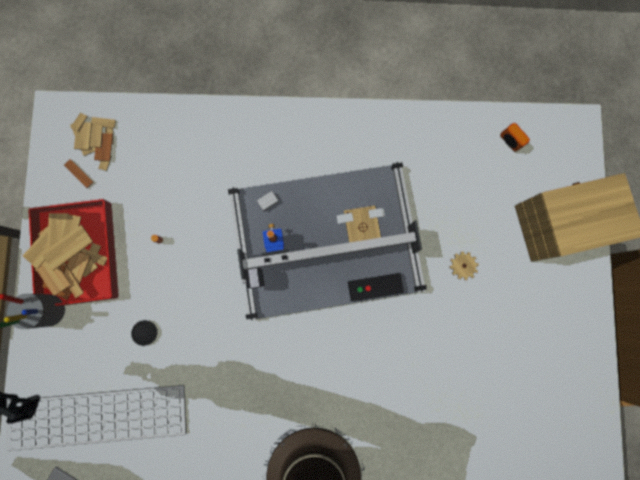

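The scene view shows the pen in the blue holder at about (357,255) and the cross at (259,247). In the top view the holder is at (273,238), the cross at (363,227), and the beam runs from (243,262) to (415,240).

```bash
python3 - <<'E'
from h import *
for n in("t1","s1"):
    c=dict(np.load(n+".npz"));P=cloud(c);p=c["pixels"].astype(int);h=cv2.cvtColor(c["pixels"],cv2.COLOR_RGB2HSV)
    x,y,z=P[...,0],P[...,1],P[...,2]
    print(n,"mark",ray(c,*((363.,227) if n=="t1" else (259.5,247.5)),26))
    roi=(x>350)&(x<750)&(y>-250)&(y<300)
    bl=(h[...,0]>105)&(h[...,0]<125)&(h[...,1]>180)&roi
    b=bl&(z>90)&(z<102); print("holder top",b.sum(),P[b].mean(0),P[b].min(0),P[b].max(0))
    o=(h[...,0]<15)&(h[...,1]>180)&roi&(z>100)
    print("pen",o.sum(),P[o].mean(0),P[o].max(0)); t=o&(z>160);print(P[t].mean(0),t.sum())
    bm=roi&(z>100)&(z<110)&(p.max(-1)>110)&(h[...,1]<50)
    Q=P[bm][:,:2];m=np.median(Q,0)
    vx,vy,x0,y0=cv2.fitLine(Q.astype(np.float32),cv2.DIST_HUBER,0,.01,.01).ravel();print("beam",len(Q),vx,vy,x0,y0,np.degrees(np.arctan2(-vx*np.sign(vy),abs(vy))))
E
```

```text
t1 mark [ 596.98577018 -114.31672742   26.        ]
holder top 225 [547.30026065 101.31153166  95.54452553] [527.85766654  82.22909191  90.02710365] [575.52636999 125.1953353  101.13689562]
pen 17 [ 437.65824122   30.56256782 1022.10337091] [ 555.27155502  102.52515014 1204.74225609]
[ 437.65824122   30.56256782 1022.10337091] 17
beam 1504 0.19268101 -0.98126143 528.581 -31.86355 11.109286
s1 mark [ 596.9672171 -110.1067451   26.       ]
holder top 385 [558.11230525 113.13387638  95.83626353] [522.34826444  85.70143311  90.05645451] [581.38846455 133.66308371 101.59416629]
pen 150 [562.64304046 111.75216653 131.60427496] [566.86140246 117.29900827 170.81272733]
[556.57421617 107.69031849 169.51838059] 5
beam 1389 0.1977604 -0.98025036 530.60974 -29.773176 11.406025
```

```bash
cat >> h.py <<'E'
def plan(T,yaw):
    s=get_state();M=R.from_rotvec(s["orientation"]).as_matrix();d=np.array(T)-s["tool_pos"]
    ya=np.degrees(np.arctan2(M[1,1],M[0,1]));t=(yaw+90-ya+90)%180-90
    print("t",s["time"],"pos",s["tool_pos"].round(1),"tilt z",M[:,2].round(3),"toolshift",(M.T@d).round(1),"turn about tool z",(-t).round(2),"F",s["ft_force"].round(1),"op",round(s["opening"],1))
E
python3 - <<'E'
from h import *
plan([553,108,260],11.25)
E
```

```text
t 0.1 pos [233.9 579.1 230.6] tilt z [-0.    -0.001 -1.   ] toolshift [-472.3 -317.4  -29. ] turn about tool z -33.24 F [ 0.3  0.3 -0.1] op 85.3
```

Call:
arm_command(series=[[0,0,-29,0],[-25,-17,0,0],[-36,-24,0,0],[-36,-24,0,0],[-36,-24,0,0],[-36,-24,0,0],[-36,-24,0,0],[-36,-24,0,0]], gripper=1, squeeze=25)

```text
time: 0.9
tool_pos: [397.8, 338.3, 260.1]
orientation: [-0.599, -3.084, 0.0]
ft_force: [0.7, -0.8, 0.2]
opening: 85.4
```

Call:
arm_command(series=[[-36,-24,0,0],[-36,-24,0,0],[-36,-24,0,0],[-36,-24,0,0],[-30,-20,0,0],[-25,-17,0,0],[0,0,0,-8],[0,0,0,-8]])

```text
time: 1.7
tool_pos: [532.2, 140.8, 259.8]
orientation: [-0.159, -3.137, 0.001]
ft_force: [0.2, 0.1, 0.2]
opening: 85.4
```

Call:
arm_command(series=[[0,0,0,-8],[0,0,0,-8],[0,0,0,-1],[0,0,0,0],[0,0,0,0]])

```text
time: 2.2
tool_pos: [531.9, 142.1, 260.2]
orientation: [0.297, -3.127, 0.0]
ft_force: [1.2, 0.5, 0.3]
opening: 85.4
```

```bash
python3 - <<'E'
from h import *
plan([553,108,260],11.25)
c=grab("wrist","w1");print(c["position"],c["orientation"],c["K"][0])
E
```

```text
t 2.2 pos [531.9 142.1 260.2] tilt z [-0. -0. -1.] toolshift [-14.3 -37.5   0.2] turn about tool z -0.42 F [1.2 0.5 0.3] op 85.4
[462.71375833 128.77570249 402.40860348] [1.87502302 2.26896374 0.32165239] [385.36133114   0.         320.43393046]
```

View pics/w1.png

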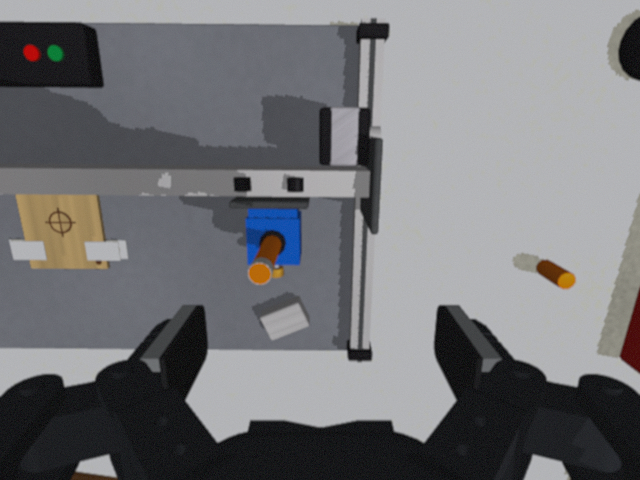

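The wrist view shows the pen's top at (260,273), the holder around (273,236), the cross at (60,222), and the beam edges at about rows 168 to 196.

```bash
cat > m.py <<'E'
from h import *
import sys
def meas(n,mk):
    c=dict(np.load(n+".npz"));P=cloud(c);h=cv2.cvtColor(c["pixels"],cv2.COLOR_RGB2HSV);K=c["K"]
    z=P[...,2]
    o=((h[...,0]<20)&(h[...,1]>170)&(abs(z-169)<6)&(P[...,0]>450)).astype(np.uint8)
    N,_,st,ce=cv2.connectedComponentsWithStats(o)
    for i in range(1,N):
        if st[i,4]>60: print("pen top",st[i],ray(c,*(st[i,:2]+(st[i,2:4]-1)/2),169),"z",np.median(z[o>0]))
    bl=((h[...,0]>105)&(h[...,0]<125)&(h[...,1]>180)&(abs(z-96)<4)).astype(np.uint8)
    q=cv2.findNonZero(bl)
    if q is not None:
        r=cv2.minAreaRect(np.array([ray(c,*p[0],96)[:2] for p in q],np.float32));print("holder",r)
    # beam edges: top z 106
    b=(abs(z-106)<3)&(h[...,1]<60)
    Q=P[b][:,:2].astype(np.float32);r=cv2.minAreaRect(Q);print("beam",r,b.sum())
    cols=[];
    for u in range(0,640):
        v=np.where(b[:,u])[0]
        if len(v)>15: cols.append((u,v.min(),v.max()))
    cols=np.array(cols)
    for k in(1,2):
        A=np.array([ray(c,u,v,106)[:2] for u,v in cols[:,[0,k]]],np.float32)
        l=cv2.fitLine(A,cv2.DIST_HUBER,0,.01,.01).ravel();print("edge",l,np.degrees(np.arctan(-l[0]/l[1])))
    if mk:
        g=cv2.cvtColor(c["pixels"],cv2.COLOR_RGB2GRAY);u,v=mk;w=18
        s=g[v-w:v+w+1,u-w:u+w+1];a=(cv2.GaussianBlur(s,(0,0),6).astype(int)-s>18).astype(np.uint8)
        N,L,st,ce=cv2.connectedComponentsWithStats(a,connectivity=8)
        i=1+np.argmax(st[1:,4]);uv=st[i,:2]+(st[i,2:4]-1)/2+[u-w,v-w];print("mark bbox",st[i],uv,ray(c,*uv,26))
E
python3 -c "
from m import *
meas('w1',(60,222))"
```

```text
pen top [249 264  21  19 302] [557.89580465 106.30507998 169.        ] z 168.77638116202502
holder ((554.1204223632812, 105.95088958740234), (47.1480598449707, 43.51876449584961), 10.691418647766113)
beam ((520.819580078125, 33.91908264160156), (92.74701690673828, 288.3060607910156), 15.341815948486328) 12220
edge [ 1.8107885e-01 -9.8346859e-01  5.1384772e+02  1.7454323e+01] 10.432606
edge [ 1.7953284e-01 -9.8375195e-01  5.3875958e+02 -1.0109917e+01] 10.34255
mark bbox [  4   4  29  29 197] [ 60. 222.] [ 599.81503718 -111.50599745   26.        ]
```

```bash
python3 -c "
from h import *
plan([557.5,106.3,116],10.5)"
```

```text
t 2.25 pos [531.9 142.2 260.2] tilt z [-0. -0. -1.] toolshift [-18.4 -40.  144.2] turn about tool z 0.37 F [0.1 0.1 0.9] op 85.5
```

Call:
arm_command(series=[[-9,-20,0,0.4],[-9,-20,0,0],[0,0,0,0],[0,0,40,0],[0,0,40,0],[0,0,35,0],[0,0,29,0],[0,0,0,0]])

```text
time: 3.05
tool_pos: [554.1, 106.4, 112.6]
orientation: [0.289, -3.121, 0.002]
ft_force: [-0.6, -0.7, -0.5]
opening: 85.2
```

```bash
python3 - <<'E'
from m import *
plan([557.5,106.3,116],10.5)
grab("wrist","w2")
E
```

```text
t 3.05 pos [554.1 106.4 112.6] tilt z [-0.007 -0.002 -1.   ] toolshift [-3.3 -0.7 -3.5] turn about tool z 0.09 F [-0.6 -0.7 -0.5] op 85.2
```

View pics/w2.png

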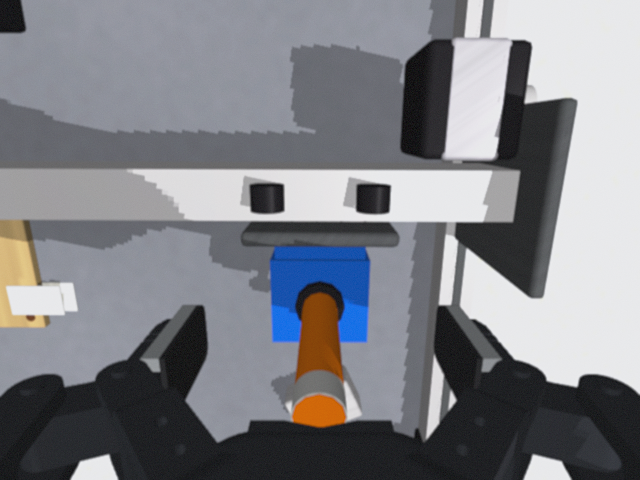

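The pen is centred between the pads at (320,310–410), with the beam level in the image and clear of the end plate. Closing.

Call:
arm_command(series=[[0,0,0,0],[0,0,0,0]])

```text
time: 3.3
tool_pos: [558.3, 106.7, 118.2]
orientation: [-0.29, 3.125, 0.001]
ft_force: [-0.3, 0.4, 1.1]
opening: 85.3
```

```bash
python3 -c "
from h import *
plan([557.5,106.3,116],10.5)"
```

```text
t 3.3 pos [558.3 106.7 118.2] tilt z [ 0.003  0.001 -1.   ] toolshift [ 0.9 -0.3  2.2] turn about tool z 0.1 F [-0.3  0.4  1.1] op 85.3
```

Call:
arm_command(series=[[0,0,0,0],[0,0,0,0],[0,0,0,0],[0,0,0,0],[0,0,0,0],[0,0,0,0],[0,0,0,0],[0,0,0,0]], gripper=-1, squeeze=25)

```text
time: 4.1
tool_pos: [557.2, 106.3, 116.4]
orientation: [-0.291, 3.128, 0.0]
ft_force: [-1.7, -0.7, 3.2]
opening: 14.5
```

```bash
python3 -c "
from h import *
plan([557.5,106.3,116],10.5)"
```

```text
t 4.1 pos [557.2 106.3 116.4] tilt z [ 0.  0. -1.] toolshift [-0.3 -0.1  0.4] turn about tool z 0.11 F [-1.7 -0.7  3.2] op 14.5
```

Call:
arm_command(series=[[0,-2,0,0],[0,-4,0,0],[0,-6,0,0],[0,-6,0,0],[0,-6,0,0],[0,-6,0,0],[0,-6,0,0],[0,-4,0,0]])

```text
time: 4.9
tool_pos: [564.6, 66.0, 116.4]
orientation: [0.289, -3.128, 0.0]
ft_force: [-2.1, 0.3, 5.1]
opening: 14.4
```

```bash
python3 -c "
from h import *
plan([599,-111.5,116],10.5)"
```

```text
t 4.9 pos [564.6  66.  116.4] tilt z [-0. -0. -1.] toolshift [  -1.3 -180.8    0.4] turn about tool z 0.07 F [-2.1  0.3  5.1] op 14.4
```

Call:
arm_command(series=[[0,-4,0,0],[0,-8,0,0],[0,-10,0,0],[0,-10,0,0],[0,-10,0,0],[0,-10,0,0],[0,-8,0,0],[0,-5,0,0]])

```text
time: 5.7
tool_pos: [576.4, 1.7, 116.4]
orientation: [0.289, -3.128, 0.001]
ft_force: [-1.8, 1.3, 5.6]
opening: 14.1
```

Call:
arm_command(series=[[0,-4,0,0],[0,-8,0,0],[0,-10,0,0],[0,-10,0,0],[0,-10,0,0],[0,-10,0,0],[0,-8,0,0],[0,-5,0,0]])

```text
time: 6.5
tool_pos: [588.1, -62.4, 116.4]
orientation: [0.289, -3.128, 0.001]
ft_force: [-3.2, 1.2, 6.5]
opening: 14.3
```

```bash
python3 -c "
from h import *
plan([599,-111.5,116],10.5)"
```

```text
t 6.5 pos [588.1 -62.4 116.4] tilt z [-0.001 -0.001 -1.   ] toolshift [ -1.7 -50.3   0.4] turn about tool z 0.04 F [-3.2  1.2  6.5] op 14.3
```

Call:
arm_command(series=[[0,-4,0,0],[0.1,-8,0,0],[0.1,-9,0,0],[0.1,-9,0,0],[0,-8,0,0],[0,-4,0,0],[0,-2,0,0],[0,0,0,0]])

```text
time: 7.3
tool_pos: [596.0, -105.7, 116.4]
orientation: [0.289, -3.128, 0.001]
ft_force: [-2.8, -1.1, 5.6]
opening: 14.3
```

```bash
python3 - <<'E'
from m import *
plan([599,-111.5,116],10.5)
c=grab("wrist","w3"); print(proj(c,[599.8,-111.5,26]),get_state()["wrist_torque"])
meas("w3",None)
E
```

```text
t 7.3 pos [ 596.  -105.7  116.4] tilt z [-0.    -0.001 -1.   ] toolshift [-1.9 -6.3  0.4] turn about tool z 0.05 F [-2.8 -1.1  5.6] op 14.3
[310.97283826 249.63038891] [-0.24575251  0.46765064 -0.03497153]
pen top [ 295  377   51   44 1652] [ 596.63910159 -105.82802511  169.        ] z 168.53825667662818
holder ((586.1060791015625, -107.58180236816406), (31.03803825378418, 42.76832580566406), 10.614887237548828)
beam ((559.503662109375, -107.8519515991211), (69.48461151123047, 246.39044189453125), 4.341082572937012) 30602
edge [ 1.7940594e-01 -9.8377514e-01  5.4229688e+02 -1.3863191e+02] 10.33516
edge [ 1.8148729e-01 -9.8339331e-01  5.5566351e+02 -1.0040091e+02] 10.456402
```

View pics/w3.png

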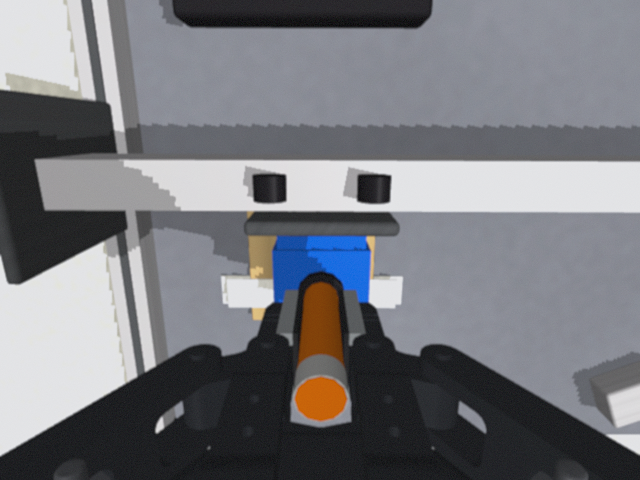

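Held pen top is at (320,398), and the mark is hidden beneath the holder. I'll move the remaining ~6 mm, then check nib against cross with the scene camera.

Call:
arm_command(series=[[0,-2,0,0],[0,-2.5,0,0],[0,-1.5,0,0],[0,0,0,0],[0,0,0,0]])

```text
time: 7.85
tool_pos: [597.0, -111.2, 116.4]
orientation: [0.289, -3.128, 0.001]
ft_force: [-2.1, -0.9, 5.6]
opening: 14.2
```

```bash
python3 - <<'E'
from m import *
plan([599,-111.5,116],10.5)
c=grab("scene","s2"); s=get_state()["tool_pos"]
o=dict(np.load("s1.npz"))
print(proj(c,[599.8,-111.5,26]),proj(c,[s[0],s[1],29]),proj(c,[s[0],s[1],169]))
u,v=map(int,proj(c,[599.8,-111.5,40]))
A=[cv2.resize(k["pixels"][v-40:v+40,u-45:u+45,::-1],None,fx=4.4,fy=6,interpolation=cv2.INTER_CUBIC) for k in(o,c)]
cv2.imwrite("pics/s2c.png",np.hstack(A)); print(u,v)
E
```

```text
t 7.85 pos [ 597.  -111.2  116.4] tilt z [-0.    -0.001 -1.   ] toolshift [-1.9 -0.6  0.4] turn about tool z 0.06 F [-2.1 -0.9  5.6] op 14.2
[258.05653323 247.95810737] [258.99668328 246.24999623] [252.83378172 195.5533229 ]
257 243
```

View pics/s2c.png

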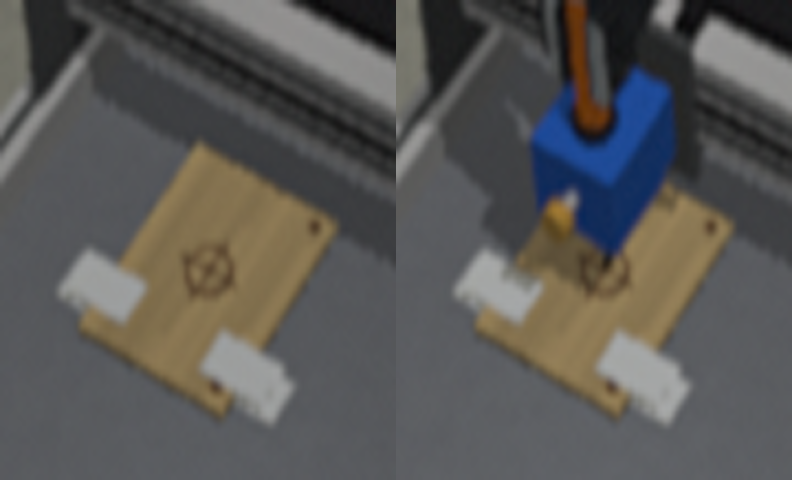

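In the crop the cross is centred at (209,271) on the left and (605,271) on the right, and the nib shows just above the cross centre. I'll zoom in with predicted nib positions for reference.

```bash
python3 - <<'E'
from m import *
c=dict(np.load("s2.npz"));o=dict(np.load("s1.npz"))
m=np.array([599.8,-111.5,26.]);p=proj(c,m)
for n,d in(("up3",[0,0,3]),("up9",[0,0,9]),("+y1",[-.181,.983,0]),("+x1",[.983,.181,0])):print(n,proj(c,m+d)-p)
f=lambda k:cv2.resize(k["pixels"][236:258,246:274,::-1],None,fx=14,fy=20,interpolation=cv2.INTER_LINEAR)
cv2.imwrite("pics/s2d.png",np.hstack([f(o),f(c)]))
E
```

```text
up3 [-0.12262945 -0.99144509]
up9 [-0.36924282 -2.98528604]
+y1 [0.4035451  0.17420715]
+x1 [-0.2701081   0.31044221]
```

View pics/s2d.png

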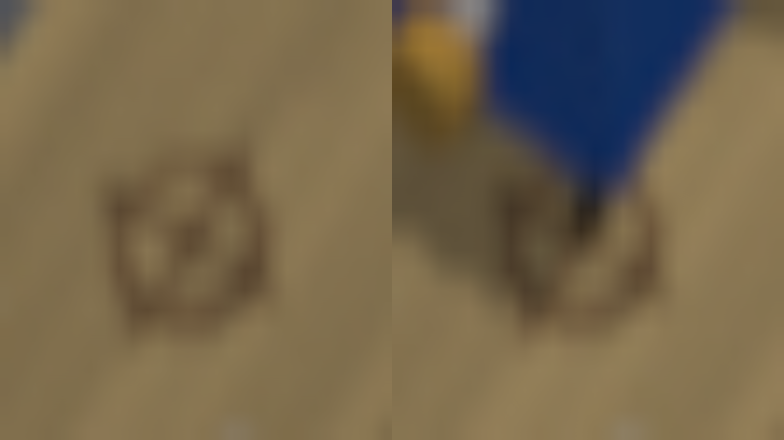

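The nib reads about 1–1.5 mm towards +y of the cross, but this camera is coarse. I'll move 1 mm further, release, and slide out towards the open bed for an oblique wrist view of nib and cross. There is plenty of time.

Call:
arm_command(series=[[0,-1,0,0],[0,0,0,0]])

```text
time: 8.1
tool_pos: [597.1, -112.0, 116.4]
orientation: [0.289, -3.128, 0.001]
ft_force: [-3.3, -0.1, 4.9]
opening: 14.2
```

Call:
arm_command(series=[[0,0,0,0],[0,0,0,0],[0,0,0,0],[0,0,0,0],[-10,0,0,0],[-20,0,0,0],[-25,0,0,0],[-15,0,0,0]], gripper=1)

```text
time: 8.9
tool_pos: [668.6, -97.0, 116.3]
orientation: [-0.292, 3.127, 0.0]
ft_force: [0.1, 0.6, 0.2]
opening: 85.3
```

Call:
arm_command(series=[[0,15,0,0],[0,35,0,0],[0,40,0,0],[0,40,0,0],[0,25,0,0],[0,10,0,0],[0,0,0,0],[0,0,0,0]])

```text
time: 9.7
tool_pos: [636.2, 62.3, 116.4]
orientation: [-0.288, 3.128, -0.002]
ft_force: [0.1, -0.3, 0.9]
opening: 85.3
```

```bash
python3 - <<'E'
from m import *
plan([597.2,-112.2,116],10.5)
c=grab("wrist","w4");p=proj(c,[598,-112,27]);print(p)
u,v=map(int,p);print(u,v,max(u-35,0),v-30)
u0=max(u-35,0);cv2.imwrite("pics/w4c.png",cv2.resize(c["pixels"][v-30:v+30,u0:u0+75,::-1],None,fx=10,fy=10,interpolation=cv2.INTER_CUBIC))
m=np.array([598.,-112,26]);
for n,d in(("up3",[0,0,3]),("+y1",[-.181,.983,0]),("+x1",[.983,.181,0])):print(n,proj(c,m+d)-proj(c,m))
E
```

```text
t 9.7 pos [636.2  62.3 116.4] tilt z [ 0.    -0.001 -1.   ] toolshift [  70.2 -164.4    0.6] turn about tool z 0.04 F [ 0.1 -0.3  0.9] op 85.3
[ 37.25638974 130.87190849]
37 130 2 100
up3 [-3.68563085  0.02332898]
+y1 [1.71742915 0.00383874]
+x1 [0.34718809 1.78629146]
```

View pics/w4c.png

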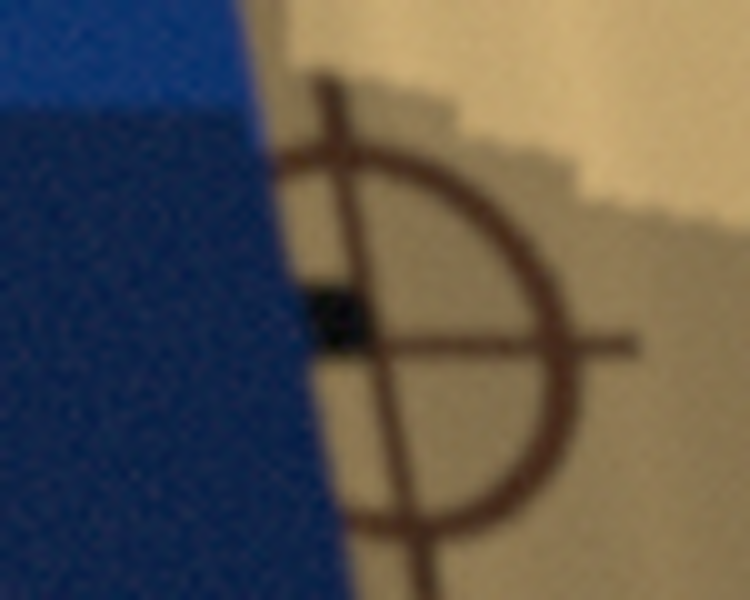

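The nib end is at (340±30, 320) and the cross centre at (377,345). Allowing for the nib's 3 mm height (37 px), the y error is about 0 and the x offset about -1.4 mm, which the bridge fixes. The carriage is placed, so I'll go back and regrasp.

Call:
arm_command(series=[[0,-15,0,0],[0,-35,0,0],[0,-40,0,0],[0,-40,0,0],[0,-25,0,0],[0,-9.3,0,0],[0,0,0,0],[0,0,0,0]])

```text
time: 10.55
tool_pos: [666.0, -96.6, 116.1]
orientation: [0.291, -3.128, -0.002]
ft_force: [0.0, -0.1, -0.9]
opening: 85.2
```

Call:
arm_command(series=[[10,0,0,0],[20,0,0,0],[25,0,0,0],[15,0,0,0],[0,0,0,0],[0,0,0,0]])

```text
time: 11.15
tool_pos: [597.6, -109.0, 116.8]
orientation: [-0.293, 3.127, 0.001]
ft_force: [0.5, -0.8, 1.9]
opening: 85.6
```

```bash
python3 - <<'E'
from m import *
plan([597.1,-112,116],10.5)
grab("wrist","w5");meas("w5",None)
E
```

```text
t 11.15 pos [ 597.6 -109.   116.8] tilt z [ 0.001  0.001 -1.   ] toolshift [ 1.  -2.8  0.8] turn about tool z 0.2 F [ 0.5 -0.8  1.9] op 85.6
pen top [ 286  373   51   43 1660] [ 597.52916106 -111.8830244   169.        ] z 168.57863749083896
holder ((594.5740356445312, -112.58651733398438), (45.394561767578125, 43.07522964477539), 10.737253189086914)
beam ((559.5975341796875, -109.41581726074219), (69.14641571044922, 243.7040252685547), 4.2515974044799805) 30150
edge [ 1.7899957e-01 -9.8384917e-01  5.3734937e+02 -1.1159552e+02] 10.311493
edge [ 1.81206524e-01 -9.83445048e-01  5.56868347e+02 -1.07582954e+02] 10.440044
```

Call:
arm_command(series=[[0.5,-2.8,0,0],[0,0,0,0],[0,0,0,0]])

```text
time: 11.5
tool_pos: [597.7, -113.1, 116.1]
orientation: [0.291, -3.128, 0.0]
ft_force: [0.2, 1.1, -0.1]
opening: 85.4
```

```bash
python3 - <<'E'
from m import *
plan([597.1,-112,116],10.5)
grab("wrist","w6");meas("w6",None)
E
```

```text
t 11.5 pos [ 597.7 -113.1  116.1] tilt z [-0. -0. -1.] toolshift [0.4 1.2 0.1] turn about tool z 0.12 F [ 0.2  1.1 -0.1] op 85.4
pen top [ 300  377   51   43 1679] [ 597.69861656 -112.09491225  169.        ] z 168.59955751186368
holder ((594.7153930664062, -112.4171371459961), (45.827850341796875, 42.87309265136719), 10.45358943939209)
beam ((559.9515380859375, -111.62702178955078), (69.17028045654297, 239.04803466796875), 4.185189247131348) 29702
edge [ 1.7971660e-01 -9.8371845e-01  5.3839435e+02 -1.1736370e+02] 10.353253
edge [ 1.8013664e-01 -9.8364162e-01  5.6491730e+02 -1.5278670e+02] 10.377717
```

Call:
arm_command(series=[[0,1.1,0,0],[0,0,0,0],[0,0,0,0],[0,0,0,0]])

```text
time: 11.95
tool_pos: [597.3, -112.1, 116.3]
orientation: [-0.29, 3.128, -0.0]
ft_force: [0.6, 0.2, -0.7]
opening: 85.1
```

Call:
arm_command(series=[[0,0,0,0],[0,0,0,0],[0,0,0,0],[0,0,0,0],[0,0,0,0],[0,0,0,0],[0,0,0,0],[0,0,0,0]], gripper=-1, squeeze=25)

```text
time: 12.75
tool_pos: [597.2, -112.1, 116.3]
orientation: [-0.29, 3.128, 0.0]
ft_force: [-0.1, 0.5, 0.6]
opening: 13.8
```

```bash
python3 - <<'E'
from m import *
plan([597.1,-112,116],10.5)
grab("wrist","w7");meas("w7",None)
E
```

```text
t 12.75 pos [ 597.2 -112.1  116.3] tilt z [ 0.  0. -1.] toolshift [0.1 0.1 0.3] turn about tool z 0.11 F [-0.1  0.5  0.6] op 13.8
pen top [ 295  377   51   43 1663] [ 597.71781783 -112.29033844  169.        ] z 168.58178063849138
holder ((587.3681640625, -113.82238006591797), (31.031370162963867, 42.721412658691406), 10.661128997802734)
beam ((555.0260009765625, -111.06175994873047), (69.40367889404297, 239.0667724609375), 6.575128078460693) 29747
edge [ 1.7933112e-01 -9.8378879e-01  5.3678912e+02 -1.0865541e+02] 10.330801
edge [ 1.8071669e-01 -9.8353517e-01  5.5721375e+02 -1.0870016e+02] 10.411508
```

Call:
arm_command(series=[[0,0,-1,0],[0,0,-3,0],[0,0,-4,0],[0,0,-4,0],[0,0,-3,0],[0,0,-2,0],[0,0,-0.4,0],[0,0,0,0]])

```text
time: 13.6
tool_pos: [597.2, -112.1, 133.7]
orientation: [-0.291, 3.128, 0.0]
ft_force: [0.3, 0.2, -0.4]
opening: 14.4
```

Call:
arm_command(series=[[0,0,0,0],[0,0,0,0],[0,0,0,0],[0,0,0,0]])

```text
time: 14.0
tool_pos: [597.2, -112.1, 133.6]
orientation: [0.29, -3.128, -0.0]
ft_force: [-0.2, 0.2, -1.0]
opening: 14.0
```

```bash
sed -i 's/abs(z-169)<6/abs(z-ZT)<6/; s/^import sys/ZT=169/' m.py; python3 - <<'E'
import m; from m import *
m.ZT=186
plan([597.2,-112.1,116.3+17.4],10.5)
grab("wrist","w8");meas("w8",None)
c=grab("scene","s3");print(get_state()["wrist_torque"].round(2))
f=lambda k:cv2.resize(k["pixels"][185:270,205:285,::-1],None,fx=4.9,fy=6,interpolation=cv2.INTER_CUBIC)
cv2.imwrite("pics/s3c.png",np.hstack([f(dict(np.load("s2.npz"))),f(c)]))
E
```

```text
t 14.0 pos [ 597.2 -112.1  133.6] tilt z [-0.  0. -1.] toolshift [-0.  -0.  -0.1] turn about tool z 0.11 F [-0.2  0.2 -1. ] op 14.0
pen top [ 295  377   51   43 1659] [ 611.08411289 -109.83714679  169.        ] z 185.83268127719467
holder ((591.1654663085938, -113.1777572631836), (39.30470275878906, 42.78178787231445), 10.645699501037598)
beam ((534.5303955078125, -108.565673828125), (69.10047912597656, 250.06573486328125), 15.980050086975098) 25545
edge [ 1.7910160e-01 -9.8383057e-01  5.3214734e+02 -8.2891319e+01] 10.317434
edge [ 1.7942752e-01 -9.8377120e-01  5.5188672e+02 -8.1216721e+01] 10.336415
[-0.04 -0.02 -0.08]
```

View pics/s3c.png

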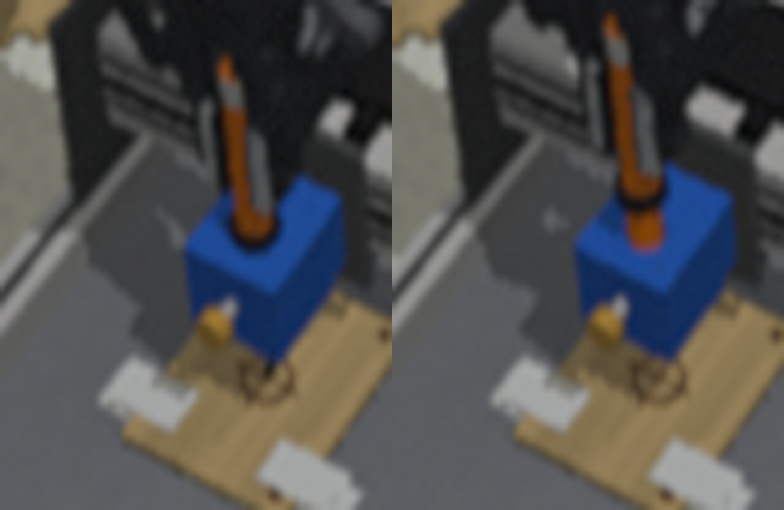

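The ring now stands clear above the holder at (640,190), with the pen still in the bore and the holder unmoved over the cross. Rise is 17.3 mm by TCP and depth, giving a gap of about 20.3 mm.

```bash
python3 -c "
from plant import hand_in
print(hand_in())"
```

```text
the job is handed in; nothing more can be done
None
```

The pen is over the cross and held still, raised about 20.3 mm clear of the plywood, so the 20 mm block should just slip under. I handed the job in at about 14 s, with the arm still gripping at 25 N.

- **Sliding the carriage:** I gripped the pen and drew the carriage about 222 mm along the bridge. Side force stayed around 3 N or less, and there was a downward press of up to about 6.5 N on the holder during the slide.
- **Checking the position:** I let go and looked at nib and cross from the side with the wrist camera. The nib was on the cross along the bridge to within roughly 0.5–1 mm. It sits about 1.4 mm off across the bridge, which the carriage can't correct.
- **Camera disagreement:** Before a last 1 mm move, the coarser scene camera had put the nib 1–1.5 mm short. I trusted the closer wrist view.
- **Raising the pen:** I gripped it again with almost no side force and lifted it straight up. The tool rose 17.3 mm and the pen top rose 17.25 mm by depth. The pen's top stayed at the same pixel in the wrist view, so it did not slip.
- **At the end:** The forces were about 1 N or less, and the pen was still well inside the bore. I did not touch the setting block, cap or gear. I took no separate picture of them at the end.

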